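# Push the glazed test discs through the gate into the bin

### The job

Using the fingertips, push the three blue-glazed test discs across the sorting tray, out through the gate and into the drop slot so that they fall into the green bin, one disc at a time. Only slide them, do not pick any up. Leave the bare red-clay disc lying where it is, and do not disturb the mugs or the glaze jar.

Things in the scene. Friction and masses are not known exactly. Their poses are not given: they have to be found in the camera images.
- tray: The sorting tray, fixed and level, a little turned. Origin at table height under its middle; its y axis points towards the gate, x across the tray, z up. White floor 60 mm above the table, inside from x = -150 to 150 and y = -160 to 150 mm. Plywood rims, 8 mm thick, stand 18 mm above the floor on both sides and at the back.
- mouth (a point): Point on the tray floor in front of the gate, on its centre line (tray frame 0, 85, 60 mm). Here the rims taper: beyond y = 78 mm the side rims slant in from x = -150 and 150 mm to x = -25 and 25 mm at y = 145 mm, leaving a gate 50 mm wide and 5 mm deep in the rim.
- gate (a point): Middle of the floor's straight outer edge, in the gate, at floor height (tray frame 0, 150, 60 mm). Beyond it lies the drop slot, 50 mm wide, 55 mm long up to an end stop as high as the rims, open down to the bin. A disc whose centre is pushed past this edge tips over it and falls about 50 mm into the bin.
- bin_floor (a point): The middle of the inner floor of the green open bin under the drop slot, 3 mm above the table (tray frame 0, 180, 3 mm). The bin is fixed to the tray, 104 mm wide (along tray x) and 94 mm long inside, with 40 mm high walls.
- blue_a: A flat round glaze test disc of red clay, glazed blue on top and side, 36 mm across, 10 mm thick, about 22 g, lying flat on the tray floor (slides, friction 0.5 to 0.7). Origin at the centre of the disc.
- blue_b: A flat round glaze test disc of red clay, glazed blue on top and side, 36 mm across, 10 mm thick, about 22 g, lying flat on the tray floor (slides, friction 0.5 to 0.7). Origin at the centre of the disc.
- blue_c: A flat round glaze test disc of red clay, glazed blue on top and side, 36 mm across, 10 mm thick, about 22 g, lying flat on the tray floor (slides, friction 0.5 to 0.7). Origin at the centre of the disc.
- bare: The bare disc: same size and weight as the blue ones, unglazed red-brown clay all over, lying among them on the tray floor. Origin at the centre of the disc. It stays where it is.
- mug_a: A mug, black outside, pale biscuit inside, 80 mm across, 92 mm tall with a handle, standing on the table beside the tray. Origin at the centre of its underside. Leave it alone.
- mug_b: A mug, black outside, pale biscuit inside, 80 mm across, 92 mm tall with a handle, standing on the table beside the tray. Origin at the centre of its underside. Leave it alone.
- glaze_jar: A closed jar of blue glaze with a white cap, 64 mm across, 85 mm tall, standing on the table beside the tray. Origin at the centre of its underside. Leave it alone.
Things that resemble listed ones, but are neither listed nor needed, are in the scene too. What is shaped like the blue_a but grey or white is not meant. Leave any white look-alike of the blue_c alone.

How it is judged:
By the outcome, as a careful person would: the job done as asked, in the order asked, and still so for the second after the job is handed in, with the robot touching nothing.
It also fails if it takes over 72 s, if anything falls off the work surface, if the arm or the gripper's body presses on something with over 40 N, if the wrist force passes 120 N, or if a joint passes its speed limit or range.

### The arm

A 7-joint arm with a two-finger parallel gripper is mounted at the origin on the work surface. World frame = base frame: x ahead of the robot, y to its left, z up, the work surface at z = 0. Lengths are in m, angles in rad, forces in N, time in s.
With the tool pointing down it reaches from about 0.4 to 0.85 m from the base axis. Payload 4.4 kg.
Tool frame: the origin (TCP) lies on the centre line of the jaws, within the pads' length; the fingertips stand 25 mm ahead of it and the grasp point (between the pads) lies 6 mm ahead of it (manip.tip_extent is the distance from the TCP to the fingertips, in m); x points along the fingers, z is the direction in which the jaws open and shut, and the axes are right-handed (so a half turn about x gives the same grasp; the last joint's range is limited). The gripper opens to 94 mm and grips with 3 to 60 N. Pads are 16 mm wide; open, the fingers measure 119 mm over their backs; the gripper's body (75 mm by 177 mm) begins 78 mm behind the grasp point.
Start: joints at [1.084, 0.628, 0.038, 1.517, -0.027, 0.996, -0.02], TCP at [0.266, -0.593, 0.192] pointing down, gripper open.
Joint ranges: [-3.06, 3.06], [-0.37, 2.12], [-1.25, 1.32], [0.18, 2.47], [-1.1, 4.24], [0.23, 1.98], [-2.94, 2.94]. Speed limits (rad/s): [2.57, 2.57, 3.14, 3.14, 3.14, 3.14, 3.14].

### API

Orientations are given as [roll, pitch, yaw] about the fixed x, y, z axes, in that order (R = Rz(yaw) Ry(pitch) Rx(roll)).
In Python, from workcell import read_state, get_image, ticket, spot_in, trace, pinpoint, manip gives the robot as it stands.
- The arm moves only by the shell command python3 -m handwheel 'ROWS' [OPENING]. ROWS is a JSON object of lists of equal length, an entry for each row: "delta_pos": the shift along the tool's x, y, z in cm, a list of three; "angular": the turn, a rotation vector about the tool's x, y, z in rad, a list of three. A call has 1 to 12 rows; each row shifts and turns the commanded pose from where the row before left it, along the tool's axes as they then stand; what a row does not reach is not made up. A row lasts 1/12 s, in which the tool goes at most 41.7 mm and 7.16 degrees, less where a joint would pass 70% of its speed; a pose out of reach is approached as far as the arm can. A call is refused whole if a number of a shift passes 4.17 or a number of a turn 0.125, either way. A call with a gripper value outside its range is refused whole. OPENING is the opening, from 0 (shut) to 1 (fully open), set as the call begins (- or left out, the last holds). The fingers move at their own pace and stop on an object; the grip force is fixed at half the most. Time passes only in rows, so rows that do not move let the fingers close. It gives the time, the measured TCP pose, the force and the opening at its end, in the units of the state.
- read_state(): the state, without advancing time (a new reading comes with each control period).
- get_image(name): name is "scene" or "top" or "wrist"; returns a dict with "pixels" (384x512x3 uint8, blue, green, red), "intrinsics" (3x3 intrinsics, pixels), "R" (3x3) and "t" (3): a world point X has camera coordinates R X + t. Camera axes: x right, y down, z forward; pixel columns grow to the right and rows downward; lengths in m; the calibration is good to about 2 mm. A picture is of the moment at which its call begins. There is no depth.
- ticket.finish_job(): hands the job in, once; it reports no verdict.
Trained networks look in the newest picture that a camera, given by its name, has taken for a name from the list of things; names that differ only in an ending like _2 or _b are one class to them, and where a whole thing is asked for, a point or a joint stands for the part that bears it (a point fixed in the world has none). Each returns a list of dicts, best first, with "score" (0 to 1); they miss things now and then, are a little off and sometimes report something else, mostly with a low value. They report only what shows in the picture. A call takes as long as a camera call. They do not tell look-alikes from the thing itself.
- spot_in(target, camera): "centre" ([x, y, z] in m, in world coordinates, good to about 4 mm: the middle of the surface that is visible of it).
- trace(target, camera): "region" (384x512 bool, what is visible of it).
- pinpoint(target, camera): "centre" ([x, y, z] in m, in world coordinates, good to about 4 mm: a listed point, or the origin of a listed thing).
The state is a dict: "time_s": time; "qpos": joint angles; "qvel": joint speeds; "joint_efforts": joint torques, N m; "position": TCP position; "ee_rot": TCP orientation; "contact_force": force on the tool from outside, world axes, zero at the start; "ft_torque": the same for the moment, N m; "opening": finger opening in m.
Only numpy, scipy, OpenCV 4.12 (cv2) and the standard library are available. Lean on these libraries where they do the work, as an engineer would, in place of code of your own. Each camera call takes 0.05 s, during which the arm holds its last target. There are 200 camera calls.

## Working session

There is one attempt and no reset: what is moved stays moved. The work goes in short steps, Python scripts to look and compute and a shell command to move; the robot and the scene stay as the last step left them, time stands still between calls to the robot, and variables do not carry over. Pictures are saved under pics/ and viewed, about 8 in all and at most 12, crops included, and the job is handed in when it is done.

```bash
mkdir -p pics; ls
python3 - <<'E'
from workcell import *
import cv2,numpy as np
s=read_state();print({k:np.round(v,3) for k,v in s.items()})
a=get_image('top');cv2.imwrite('pics/top0.png',a['pixels'])
for n in ['mouth','gate','bin_floor','tray','blue_a','bare','mug_a','glaze_jar']:
    print(n,[(np.round(d['centre'],3).tolist(),round(d['score'],2)) for d in pinpoint(n,'top')])
print(a['t'],a['R'],a['intrinsics'])
E
```

```text
pics
{'time_s': np.float64(0.0), 'qpos': array([ 1.084,  0.629,  0.038,  1.518, -0.027,  0.996, -0.02 ]), 'qvel': array([-0.   ,  0.001, -0.001, -0.   ,  0.001,  0.001,  0.   ]), 'joint_efforts': array([ 1.0000e-03, -5.4973e+01,  1.1440e+00, -1.8663e+01, -5.2000e-02,
        2.4000e-02,  0.0000e+00]), 'position': array([ 0.265, -0.593,  0.192]), 'ee_rot': array([-3.11 ,  1.569,  2.023]), 'contact_force': array([-0.793, -0.597, -0.532]), 'ft_torque': array([0.035, 0.022, 0.024]), 'opening': np.float64(0.094)}
mouth [([0.602, 0.034, 0.064], 0.56), ([0.692, -0.072, 0.06], 0.32)]
gate []
bin_floor [([0.619, 0.128, 0.004], 0.88), ([0.592, -0.312, 0.003], 0.58)]
tray [([0.596, -0.05, 0.0], 0.86), ([0.615, 0.097, 0.062], 0.3)]
blue_a [([0.367, 0.098, 0.009], 0.69), ([0.613, -0.13, 0.062], 0.59), ([0.81, -0.013, 0.002], 0.57), ([0.688, -0.076, 0.062], 0.54), ([0.834, -0.152, 0.004], 0.52), ([0.363, -0.037, 0.003], 0.52), ([0.492, -0.024, 0.066], 0.47), ([0.756, 0.169, 0.002], 0.43)]
bare [([0.554, -0.092, 0.069], 0.57)]
mug_a [([0.605, 0.309, 0.002], 0.93), ([0.592, -0.315, 0.0], 0.68)]
glaze_jar [([0.755, 0.171, 0.002], 0.75)]
[-0.00681399  0.60695402  0.96729294] [[ 3.57518290e-02 -9.99360678e-01 -2.04186471e-04]
 [-9.79034495e-01 -3.49836660e-02 -2.00667887e-01]
 [ 2.00532452e-01  7.37414957e-03 -9.79659307e-01]] [[368.50516224   0.         255.63673655]
 [  0.         368.50516224 194.61330039]
 [  0.           0.           1.        ]]
```

View pics/top0.png

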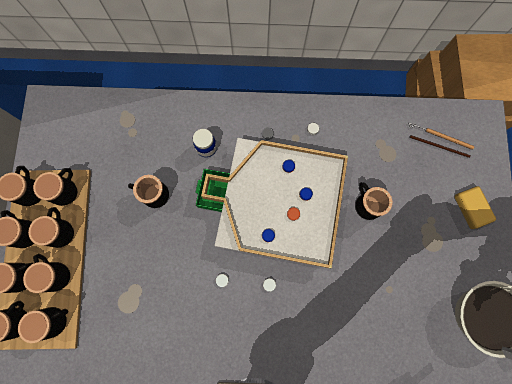

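The picture shows the tray at the centre, with the gate on its left near (226,190) and the bin beyond it. The blue discs are at (289,166), (306,193) and (268,235), and the bare disc is at (293,213). White look-alikes, the mugs and the jar stand outside the tray. Next I'll fit the tray frame and disc positions.

```bash
cat > h.py <<'E'
from workcell import *
import cv2,numpy as np
from scipy.spatial.transform import Rotation as Ro
def ray(im,u,v,z):
    d=im['R'].T@np.linalg.inv(im['intrinsics'])@np.array([u,v,1.]);c=-im['R'].T@im['t']
    return (c+d*(z-c[2])/d[2])
def proj(im,X):
    p=im['intrinsics']@(im['R']@np.asarray(X)+im['t']);return p[:2]/p[2]
def blobs(im,kind):
    hsv=cv2.cvtColor(im['pixels'],cv2.COLOR_BGR2HSV)
    m=cv2.inRange(hsv,(105,120,40),(130,255,255)) if kind=='blue' else cv2.inRange(hsv,(2,130,100),(12,255,255))
    n,_,st,c=cv2.connectedComponentsWithStats(m)
    return [(c[i],st[i,4]) for i in range(1,n) if st[i,4]>30]
E
python3 - <<'E'
from h import *
im=get_image('top')
for k in ('blue','bare'):
    for c,a in blobs(im,k):
        if 200<c[0]<360 and 130<c[1]<275: print(k,c.round(1),a,ray(im,*c,.069).round(4))
cv2.imwrite('pics/crop.png',cv2.resize(im['pixels'][130:280,190:360],None,fx=4,fy=4,interpolation=cv2.INTER_CUBIC))
s=read_state();print(Ro.from_euler('xyz',s['ee_rot']).as_matrix().round(3),s['position'])
E
```

```text
blue [206.  147.7] 92 [0.7365 0.1608 0.069 ]
blue [288.4 165.4] 118 [ 0.6924 -0.0745  0.069 ]
blue [305.8 193.5] 123 [ 0.6134 -0.124   0.069 ]
blue [268. 235.] 129 [ 0.4948 -0.0227  0.069 ]
bare [293.2 213.4] 131 [ 0.5565 -0.0899  0.069 ]
[[-0.     0.913  0.409]
 [ 0.     0.409 -0.913]
 [-1.     0.    -0.   ]] [ 0.26552994 -0.59327311  0.19243245]
```

View pics/crop.png

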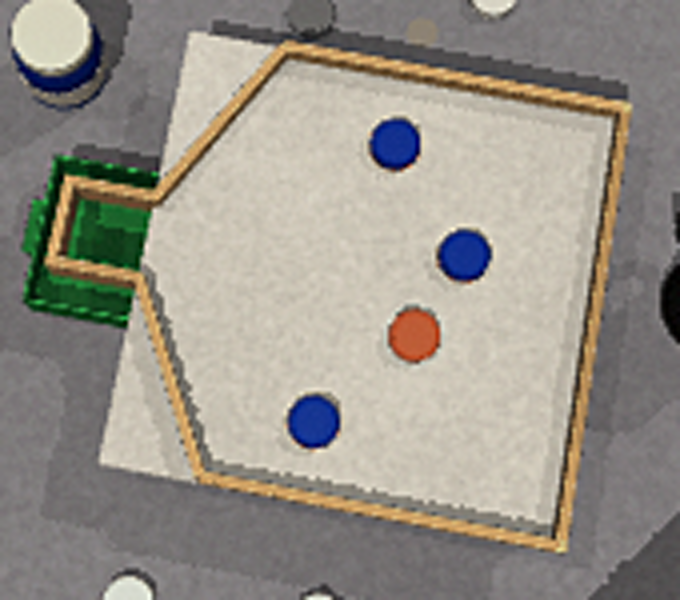

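```bash
cat >> h.py <<'E'
def tray():
    im=get_image('top')
    P=[(624,110),(560,543),(68,183),(54,265)];T=np.array([(154,-164),(-154,-164),(29,209),(-29,209)])/1e3
    W=np.array([ray(im,x/4+190-.4,y/4+130-.4,.078)[:2] for x,y in P])
    tc,wc=T.mean(0),W.mean(0);A=T-tc;B=W-wc
    th=np.arctan2((A[:,0]*B[:,1]-A[:,1]*B[:,0]).sum(),(A*B).sum())
    R=np.array([[np.cos(th),-np.sin(th)],[np.sin(th),np.cos(th)]]);o=wc-R@tc
    return th,R,o,W-(T@R.T+o)
E
python3 - <<'E'
from h import *
th,R,o,res=tray();print('th',th,'o',o,'res mm',(res*1e3).round(1).tolist())
im=get_image('top')
for p in [(0,85),(0,150),(0,180)]: print(p,(R@(np.array(p)/1e3)+o).round(4))
for n,p in dict(a=(.6924,-.0745),b=(.6134,-.124),c=(.4948,-.0227),bare=(.5565,-.0899)).items(): print(n,((np.array(p)-o)@R*1e3).round(1))
# overlay
S=4;v=cv2.resize(im['pixels'][130:280,190:360],None,fx=S,fy=S)
for q,z in [([(-150,-160),(150,-160),(150,78),(25,145),(25,150),(-25,150),(-25,145),(-150,78)],60)]:
    pts=[(proj(im,[*(R@(np.array(a)/1e3)+o),z/1e3])-[190,130]+.4)*S for a in q]
    cv2.polylines(v,[np.int32(pts)],True,(255,0,255),1)
cv2.imwrite('pics/ov.png',v)
E
```

```text
th -0.14801262868513776 o [ 0.59355167 -0.04961842] res mm [[-1.9, 1.0], [2.7, 1.7], [0.1, -0.1], [-0.9, -2.7]]
(0, 85) [0.6061 0.0345]
(0, 150) [0.6157 0.0987]
(0, 180) [0.6201 0.1284]
a [101.4 -10. ]
b [ 30.6 -70.6]
c [-101.6   12.1]
bare [-30.7 -45.3]
```

View pics/ov.png

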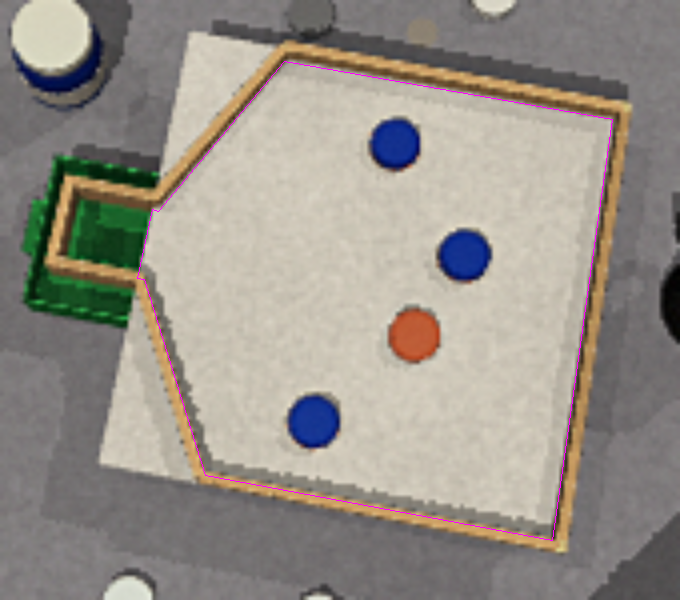

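The outline matches the rim's inner edge well. In tray mm: a (101,-10), b (31,-71), c (-102,12), bare (-31,-45). I'll push b first in a straight line, with the fingers about 14 mm apart as a cradle.

```bash
cat >> h.py <<'E'
TH=-0.148;O=np.array([.59355,-.04962]);RT=np.array([[np.cos(TH),-np.sin(TH)],[np.sin(TH),np.cos(TH)]])
def to(p,ang,z):
    "tool-axes shift (cm) and turn about tool x to reach tray point p mm with tool y at tray angle ang deg"
    s=read_state();M=Ro.from_euler('xyz',s['ee_rot']).as_matrix()
    w=np.array([*(RT@(np.array(p)/1e3)+O),z]);d=(M.T@(w-s['position']))*100
    yaw=np.arctan2(M[1,1],M[0,1]);t=(np.radians(ang)+TH-yaw+np.pi)%(2*np.pi)-np.pi
    M2=M@Ro.from_rotvec([-t,0,0]).as_matrix();d2=(M2.T@(w-s['position']))*100
    print('t',round(s['time_s'],2),'pos tray',((s['position'][:2]-O)@RT*1e3).round(1),'z',s['position'][2].round(4),'| shift now',d.round(2),'turn x',round(-t,3),'| shift if turned first',d2.round(2),'gap',round(s['opening'],4),'tilt',M[:,0].round(3))
E
python3 -m handwheel '{"delta_pos":[[-4,0,0],[0,2,-1],[0,3.5,-1.75],[0,3.5,-1.75],[0,3.5,-1.75],[0,3.5,-1.75],[0,3.5,-1.75],[0,3.5,-1.75],[0,3.5,-1.75],[0,3.5,-1.75],[0,3.5,-1.75],[0,3.5,-1.75]],"angular":[[0,0,0],[0,0,0],[0,0,0],[0,0,0],[0,0,0],[0,0,0],[0,0,0],[0,0,0],[0,0,0],[0,0,0],[0,0,0],[0,0,0]]}' 0.15
python3 -c "
from h import *
to((37,-116),97.8,.15)"
```

```text
time_s: 1.6
position: [0.5287, -0.2717, 0.2328]
ee_rot: [0.646, 1.57, -0.504]
contact_force: [0.5, -0.2, -1.0]
opening: 0.0173
t 1.6 pos tray [ -31.4 -229.2] z 0.2328 | shift now [ 8.28 11.86 -5.86] turn x -1.138 | shift if turned first [ 8.28 10.29  8.31] gap 0.0173 tilt [ 0. -0. -1.]
```

```bash
python3 -m handwheel '{"delta_pos":[[0,0,0],[0,0,0],[0,0,0],[0,0,0],[0,0,0],[0,0,0],[0,0,0],[0,0,0],[0,0,0],[0,0,0],[0,2.5,2],[0,2.5,2]],"angular":[[-0.114,0,0],[-0.114,0,0],[-0.114,0,0],[-0.114,0,0],[-0.114,0,0],[-0.114,0,0],[-0.114,0,0],[-0.114,0,0],[-0.114,0,0],[-0.114,0,0],[0,0,0],[0,0,0]]}'
python3 -m handwheel '{"delta_pos":[[0,2.5,2],[0,2.5,2],[3,0,0],[3,0,0],[2,0,0],[0,0,0]],"angular":[[0,0,0],[0,0,0],[0,0,0],[0,0,0],[0,0,0],[0,0,0]]}'
python3 - <<'E'
from h import *
to((37,-116),97.8,.089)
im=get_image('wrist');cv2.imwrite('pics/w1.png',im['pixels'])
for c,a in blobs(im,'blue')+blobs(im,'bare'):
    print(c.round(),a,((ray(im,*c,.069)[:2]-O)@RT*1e3).round(1))
im=get_image('top')
for c,a in blobs(im,'blue')+blobs(im,'bare'):
    print('top',c.round(),a,((ray(im,*c,.069)[:2]-O)@RT*1e3).round(1))
E
```

```text
time_s: 2.6
position: [0.5674, -0.2261, 0.2326]
ee_rot: [-1.893, 1.569, -1.909]
contact_force: [-0.3, 0.2, -1.0]
opening: 0.0142
time_s: 3.1
position: [0.6053, -0.1734, 0.148]
ee_rot: [2.951, 1.562, 2.942]
contact_force: [-0.3, 0.1, -1.0]
opening: 0.0141
t 3.1 pos tray [  29.9 -120.7] z 0.148 | shift now [5.9  0.36 0.81] turn x 0.002 | shift if turned first [5.9  0.36 0.81] gap 0.0141 tilt [-0.008  0.002 -1.   ]
[132.  34.] 1271 [-102.3   12.1]
[347.  93.] 1137 [100.8 -10.4]
[264. 147.] 931 [ 30.4 -70.8]
[204. 112.] 1061 [-31.3 -45.9]
top [190.  78.] 11195 [312.1 321.6]
top [510. 145.] 140 [ 275.3 -620.1]
top [206. 148.] 95 [110.2 228.6]
top [288. 165.] 117 [101.4  -9.9]
top [306. 193.] 123 [ 30.6 -70.6]
top [268. 235.] 127 [-101.4   12.3]
top [293. 213.] 130 [-30.7 -45.4]
```

View pics/w1.png

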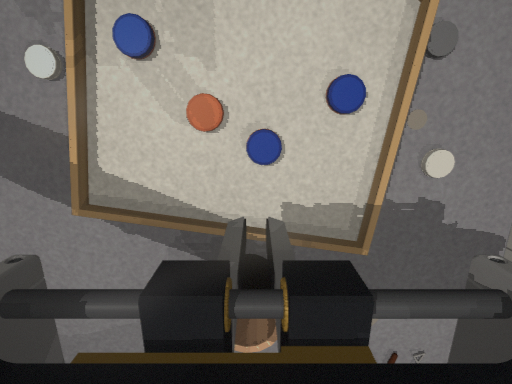

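The wrist and top cameras agree to under 1 mm. The wrist view shows b at (264,147), straight ahead of the fingers at (255,235). I'll lower and begin the push.

```bash
python3 -m handwheel '{"delta_pos":[[0,0.36,0.81],[2,0,0],[2,0,0],[1.5,0,0],[0.4,0,0],[0,0,0],[0,0,0]],"angular":[[0,0,0],[0,0,0],[0,0,0],[0,0,0],[0,0,0],[0,0,0],[0,0,0]]}'
python3 - <<'E'
from h import *
to((0+.137*20,136),97.8,.089)
E
```

```text
time_s: 3.78
position: [0.6184, -0.1707, 0.0951]
ee_rot: [-0.134, 1.568, -0.144]
contact_force: [0.1, 0.0, 0.3]
opening: 0.0146
t 3.78 pos tray [  42.4 -116.1] z 0.0951 | shift now [ 0.6  25.51 -0.47] turn x 0.002 | shift if turned first [ 0.6  25.51 -0.51] gap 0.0146 tilt [ 0.003 -0.    -1.   ]
```

```bash
python3 -m handwheel '{"delta_pos":[[0.6,0,-0.5],[0,0,0],[0,0,0],[0,0,0]],"angular":[[0,0,0],[0,0,0],[0,0,0],[0,0,0]]}'
python3 - <<'E'
from h import *
to((0+.137*20,136),97.8,.089)
E
```

```text
time_s: 4.12
position: [0.6121, -0.1707, 0.088]
ee_rot: [-0.227, 1.57, -0.237]
contact_force: [-0.2, 0.4, 0.3]
opening: 0.0141
t 4.12 pos tray [  36.2 -117. ] z 0.088 | shift now [-0.1  25.52  0.16] turn x 0.002 | shift if turned first [-0.1  25.52  0.12] gap 0.0141 tilt [ 0.001 -0.    -1.   ]
```

```bash
python3 -m handwheel '{"delta_pos":[[0,1,0],[0,0.8,0],[0,0.8,0],[0,1,0],[0,1,0],[0,1,0],[0,1,0],[0,1,0],[0,1,0],[0,1,0],[0,1,0],[0,0.4,0]],"angular":[[0,0,0],[0,0,0],[0,0,0],[0,0,0],[0,0,0],[0,0,0],[0,0,0],[0,0,0],[0,0,0],[0,0,0],[0,0,0],[0,0,0]]}'
cat >> h.py <<'E'
def seen(cams=('top','wrist')):
  for n in cams:
    im=get_image(n)
    for k in ('blue','bare'):
      for c,a in blobs(im,k):
        p=(ray(im,*c,.069)[:2]-O)@RT*1e3
        if abs(p[0])<170 and -180<p[1]<225: print(n,k,c.round(),a,p.round(1))
E
python3 - <<'E'
from h import *
to((0+.137*20,136),97.8,.089)
seen()
E
```

```text
time_s: 5.12
position: [0.6131, -0.058, 0.0876]
ee_rot: [1.409, 1.57, 1.401]
contact_force: [-0.2, 0.4, -0.3]
opening: 0.0142
t 5.12 pos tray [20.5 -5.4] z 0.0876 | shift now [-0.13 14.25  0.21] turn x 0.004 | shift if turned first [-0.13 14.25  0.16] gap 0.0142 tilt [ 0.     0.001 -1.   ]
top blue [268. 235.] 127 [-101.4   12.3]
top bare [292. 217.] 31 [-42.2 -44.2]
wrist blue [106. 174.] 1461 [-102.2   12.1]
wrist blue [350. 234.] 1048 [102.2 -11.7]
wrist blue [256. 279.] 507 [ 29.5 -65.8]
wrist bare [189. 247.] 939 [-32. -43.]
```

Run:
```python
from h import *
im=get_image('wrist');cv2.imwrite('pics/w2.png',im['pixels']);print(manip.tip_extent)
s=read_state();print(proj(im,s['position']),proj(im,s['position']-[0,0,.025]),(-im['R'].T@im['t']))
```

```text
0.025
[255.52220033 223.95991951] [255.55898402 212.80857253] [0.61388122 0.01822283 0.27964715]
```

View pics/w2.png

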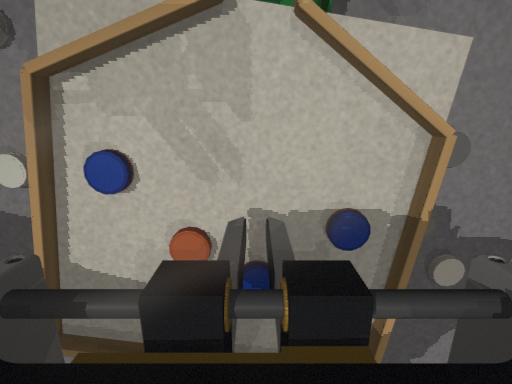

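b is behind the fingers at (256,279), so they passed over it and the tips are higher than I assumed. I'll lower them in small guarded steps to find the floor.

```bash
python3 -m handwheel '{"delta_pos":[[0.2,0,0],[0,0,0],[0,0,0]],"angular":[[0,0,0],[0,0,0],[0,0,0]]}'
python3 -m handwheel '{"delta_pos":[[0.2,0,0],[0,0,0],[0,0,0]],"angular":[[0,0,0],[0,0,0],[0,0,0]]}'
python3 - <<'E'
from h import *
im=get_image('wrist');s=read_state();M=Ro.from_euler('xyz',s['ee_rot']).as_matrix()
for e in (0,.01,.015,.02,.025):
  print(e,[proj(im,s['position']+M@[e,.008,z]).round(1).tolist() for z in(-.007,.007,.0195)])
cv2.imwrite('pics/w3.png',cv2.resize(im['pixels'][180:300,190:320],None,fx=5,fy=5,interpolation=cv2.INTER_CUBIC))
E
```

```text
time_s: 5.52
position: [0.6128, -0.0615, 0.0853]
ee_rot: [-2.266, 1.57, -2.278]
contact_force: [-0.6, -0.7, -0.1]
opening: 0.0142
time_s: 5.77
position: [0.6128, -0.0608, 0.0833]
ee_rot: [-3.034, 1.57, -3.044]
contact_force: [-0.4, -0.5, 0.2]
opening: 0.0141
0 [[246.4, 212.6], [264.9, 212.6], [281.4, 212.6]]
0.01 [[246.8, 208.3], [264.5, 208.3], [280.3, 208.3]]
0.015 [[247.0, 206.3], [264.3, 206.3], [279.7, 206.3]]
0.02 [[247.2, 204.3], [264.1, 204.3], [279.2, 204.3]]
0.025 [[247.4, 202.5], [264.0, 202.5], [278.7, 202.5]]
```

View pics/w3.png

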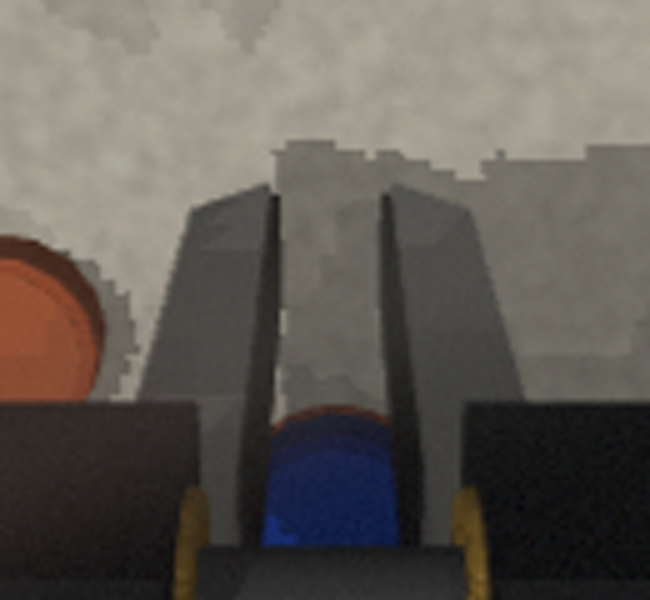

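The tips sit at about row 217, where a full 25 mm extent predicts 202, so the narrowed fingers really do end higher. I'll go back behind b and probe down there.

```bash
python3 -m handwheel '{"delta_pos":[[-2,0,0],[0,-2.8,0],[0,-2.8,0],[0,-2.8,0],[0,-2.8,0],[0,0,0],[0,0,0]],"angular":[[0,0,0],[0,0,0],[0,0,0],[0,0,0],[0,0,0],[0,0,0],[0,0,0]]}'
python3 -m handwheel '{"delta_pos":[[1.2,0,0],[0.8,0,0],[0,0,0]],"angular":[[0,0,0],[0,0,0],[0,0,0]]}'
for i in 1; do :; done
python3 -m handwheel '{"delta_pos":[[0.4,0,0],[0,0,0]],"angular":[[0,0,0],[0,0,0]]}'
python3 -m handwheel '{"delta_pos":[[0.4,0,0],[0,0,0]],"angular":[[0,0,0],[0,0,0]]}'
python3 - <<'E'
from h import *
to((37,-116),97.8,.080)
seen()
E
```

```text
time_s: 6.4
position: [0.6113, -0.1751, 0.1033]
ee_rot: [-1.738, 1.57, -1.753]
contact_force: [0.8, -0.0, -0.8]
opening: 0.014
time_s: 6.65
position: [0.6102, -0.1702, 0.081]
ee_rot: [2.719, 1.566, 2.711]
contact_force: [0.3, 0.2, -0.6]
opening: 0.0141
time_s: 6.82
position: [0.6114, -0.1714, 0.0785]
ee_rot: [2.69, 1.569, 2.681]
contact_force: [0.8, 0.2, -0.5]
opening: 0.0141
time_s: 6.98
position: [0.6116, -0.1722, 0.075]
ee_rot: [2.887, 1.57, 2.878]
contact_force: [0.1, 0.3, 0.3]
opening: 0.0139
t 6.98 pos tray [  36.  -118.6] z 0.075 | shift now [-0.5   0.24  0.14] turn x 0.002 | shift if turned first [-0.5   0.24  0.14] gap 0.0139 tilt [-0.001  0.    -1.   ]
top blue [288. 165.] 117 [101.4  -9.9]
top blue [306. 193.] 124 [ 30.7 -70.5]
top blue [268. 235.] 127 [-101.4   12.3]
top bare [293. 213.] 131 [-30.8 -45.5]
wrist blue [74. 15.] 1631 [-100.2    5.3]
wrist blue [370.  86.] 2193 [100.7 -10.3]
wrist blue [257. 158.] 1724 [ 30.4 -70.7]
wrist bare [175. 111.] 1981 [-31.6 -45.8]
```

```bash
python3 -m handwheel '{"delta_pos":[[0.3,0,0],[0,0,0]],"angular":[[0,0,0],[0,0,0]]}' | sed -n '2p;4p'
python3 -m handwheel '{"delta_pos":[[0.3,0,0],[0,0,0]],"angular":[[0,0,0],[0,0,0]]}'| sed -n '2p;4p'
python3 -m handwheel '{"delta_pos":[[0.3,0,0],[0,0,0]],"angular":[[0,0,0],[0,0,0]]}'| sed -n '2p;4p'
python3 - <<'E'
from h import *
im=get_image('wrist');s=read_state();M=Ro.from_euler('xyz',s['ee_rot']).as_matrix()
print(s['position'],s['contact_force'])
for e in (-.02,-.01,0,.01,.025):
  print(e,[proj(im,s['position']+M@[e,.008,z]).round(1).tolist() for z in(-.0195,-.007,.007,.0195)])
cv2.imwrite('pics/w4.png',cv2.resize(im['pixels'][130:260,170:340],None,fx=4,fy=4,interpolation=cv2.INTER_CUBIC))
E
```

```text
position: [0.6117, -0.1726, 0.0722]
contact_force: [-0.2, 0.1, -0.7]
position: [0.6115, -0.1725, 0.069]
contact_force: [-0.1, -0.0, -0.0]
position: [0.6114, -0.1725, 0.0659]
contact_force: [0.2, -0.1, 0.7]
[ 0.61153853 -0.17250366  0.06613137] [-0.05407945  0.46132702 -0.35663133]
-0.02 [[227.1, 222.7], [245.4, 222.7], [265.8, 222.7], [284.1, 222.7]]
-0.01 [[228.5, 217.4], [245.9, 217.4], [265.4, 217.4], [282.7, 217.4]]
0 [[229.8, 212.7], [246.4, 212.7], [264.9, 212.7], [281.5, 212.7]]
0.01 [[231.0, 208.4], [246.8, 208.4], [264.5, 208.4], [280.3, 208.4]]
0.025 [[232.6, 202.6], [247.4, 202.6], [264.0, 202.6], [278.8, 202.6]]
```

View pics/w4.png

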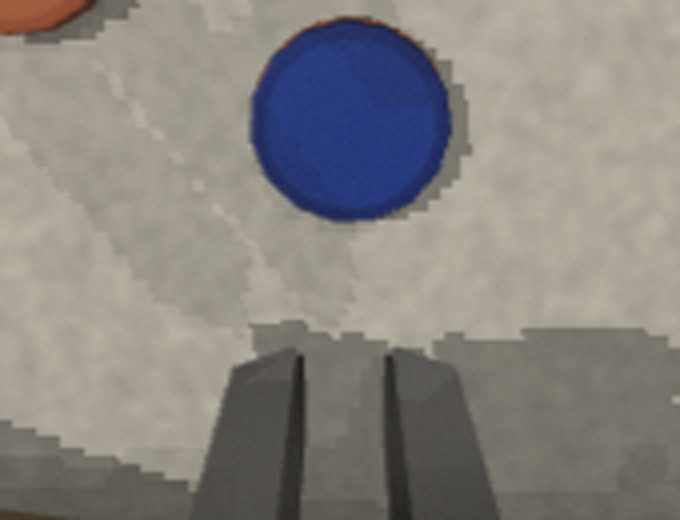

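The fingertips, at about (245,217) in the full image, match an extent of roughly -15 mm, which puts them still about 20 mm above the floor. The body stays clear of the rims, so I'll keep probing down.

```bash
python3 -m handwheel '{"delta_pos":[[0.4,0,0],[0,0,0]],"angular":[[0,0,0],[0,0,0]]}' | sed -n '2p;4p'
python3 -m handwheel '{"delta_pos":[[0.3,0,0],[0,0,0]],"angular":[[0,0,0],[0,0,0]]}'| sed -n '2p;4p'
python3 -m handwheel '{"delta_pos":[[0.3,0,0],[0,0,0]],"angular":[[0,0,0],[0,0,0]]}'| sed -n '2p;4p'
python3 -m handwheel '{"delta_pos":[[0.2,0,0],[0,0,0]],"angular":[[0,0,0],[0,0,0]]}'| sed -n '2p;4p'
```

```text
position: [0.6115, -0.1725, 0.0619]
contact_force: [-0.3, -0.5, -0.8]
position: [0.6115, -0.1725, 0.0589]
contact_force: [1.2, 0.2, 0.1]
position: [0.6115, -0.1725, 0.056]
contact_force: [-0.3, -0.2, -0.9]
position: [0.6117, -0.1725, 0.0542]
contact_force: [-0.1, 0.7, 0.1]
```

```bash
python3 -m handwheel '{"delta_pos":[[0.2,0,0],[0,0,0]],"angular":[[0,0,0],[0,0,0]]}' | sed -n '2p;4p'
python3 -m handwheel '{"delta_pos":[[0.2,0,0],[0,0,0]],"angular":[[0,0,0],[0,0,0]]}'| sed -n '2p;4p'
python3 -m handwheel '{"delta_pos":[[0.2,0,0],[0,0,0]],"angular":[[0,0,0],[0,0,0]]}'| sed -n '2p;4p'
python3 - <<'E'
from h import *
im=get_image('wrist');s=read_state();M=Ro.from_euler('xyz',s['ee_rot']).as_matrix()
cv2.imwrite('pics/w5.png',cv2.resize(im['pixels'][130:260,170:340],None,fx=4,fy=4,interpolation=cv2.INTER_CUBIC))
im=get_image('scene');u,v=proj(im,s['position']).astype(int);print(u,v,proj(im,s['position']-[0,0,.025]))
cv2.imwrite('pics/s5.png',cv2.resize(im['pixels'][max(0,v-60):v+60,max(0,u-80):u+80],None,fx=5,fy=5,interpolation=cv2.INTER_CUBIC))
E
```

```text
position: [0.6117, -0.1725, 0.0522]
contact_force: [-0.2, 0.2, -0.3]
position: [0.6116, -0.1725, 0.0502]
contact_force: [0.2, -0.8, -0.7]
position: [0.6116, -0.1725, 0.0482]
contact_force: [0.4, 0.3, -0.4]
187 240 [189.41964113 244.50355485]
```

View pics/s5.png

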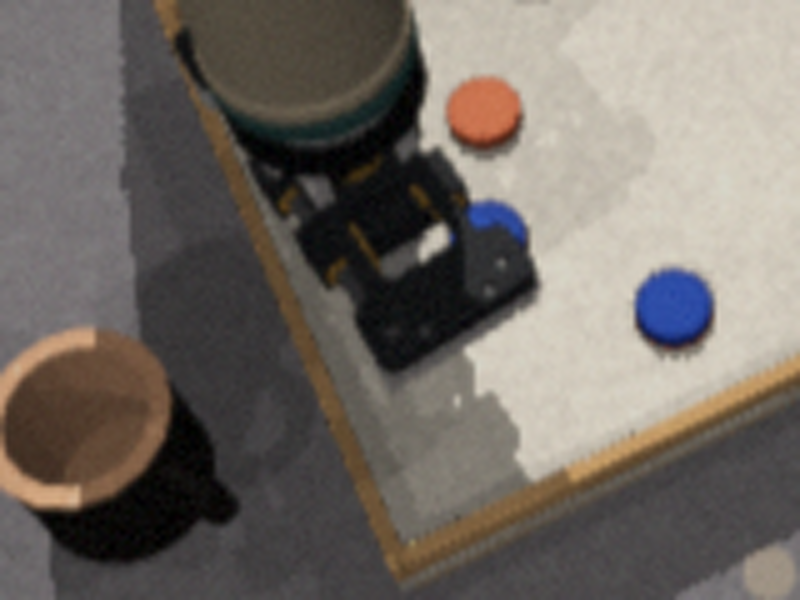

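```bash
python3 -m handwheel '{"delta_pos":[[0.2,0,0],[0,0,0]],"angular":[[0,0,0],[0,0,0]]}' | sed -n '2p;4p'
python3 -m handwheel '{"delta_pos":[[0.2,0,0],[0,0,0]],"angular":[[0,0,0],[0,0,0]]}'| sed -n '2p;4p'
python3 - <<'E'
from h import *
im=get_image('wrist')
cv2.imwrite('pics/w6.png',cv2.resize(im['pixels'][130:260,170:340],None,fx=4,fy=4,interpolation=cv2.INTER_CUBIC))
seen()
E
```

```text
position: [0.6122, -0.1726, 0.0473]
contact_force: [-1.2, 0.5, 5.4]
position: [0.6122, -0.1727, 0.0472]
contact_force: [-4.1, 1.5, 17.3]
top blue [288. 165.] 117 [101.4  -9.9]
top blue [306. 193.] 123 [ 30.6 -70.6]
top blue [268. 235.] 127 [-101.4   12.3]
top bare [293. 213.] 130 [-30.7 -45.4]
wrist blue [39.  7.] 717 [-100.7   -0.5]
wrist blue [389.  80.] 3077 [100.5 -10.3]
wrist blue [256. 164.] 2305 [ 30.4 -70.6]
wrist bare [161. 110.] 2711 [-31.6 -45.8]
```

View pics/w6.png

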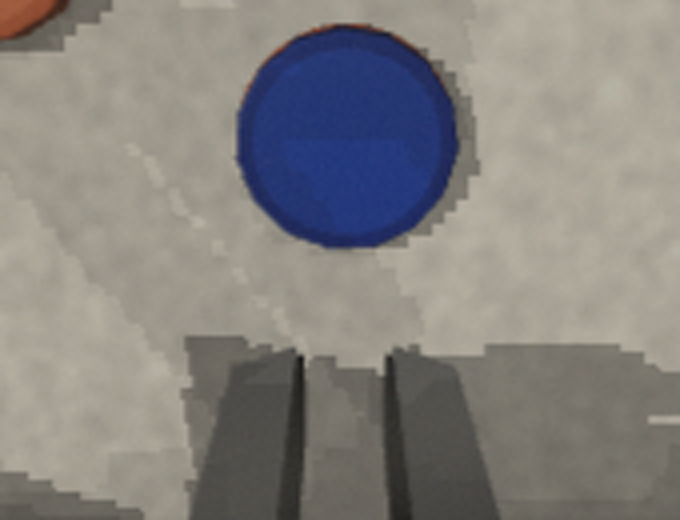

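The floor contact came at TCP z 0.0473, so the narrowed tips end about 12 mm behind the TCP. b lies straight ahead of the cradle. I'll raise 6.5 mm and push.

```bash
python3 -m handwheel '{"delta_pos":[[-0.65,0,0],[0,0,0],[0,1,0],[0,0.8,0],[0,0.8,0],[0,0.8,0],[0,0.8,0],[0,0.8,0],[0,0.8,0],[0,0.8,0],[0,0.8,0],[0,0.4,0]],"angular":[[0,0,0],[0,0,0],[0,0,0],[0,0,0],[0,0,0],[0,0,0],[0,0,0],[0,0,0],[0,0,0],[0,0,0],[0,0,0],[0,0,0]]}'
python3 - <<'E'
from h import *
to((0+.137*20,136),97.8,.0505)
seen()
E
```

```text
time_s: 10.38
position: [0.6128, -0.0927, 0.0511]
ee_rot: [1.306, 1.57, 1.298]
contact_force: [0.3, 0.6, -0.1]
opening: 0.0138
t 10.38 pos tray [ 25.3 -39.7] z 0.0511 | shift now [ 0.07 17.72  0.2 ] turn x 0.003 | shift if turned first [ 0.07 17.72  0.15] gap 0.0138 tilt [ 0.     0.001 -1.   ]
top blue [286. 165.] 55 [100.8  -2.3]
top blue [283. 193.] 66 [20.4 -7.5]
top blue [268. 235.] 127 [-101.4   12.3]
wrist blue [ 68. 134.] 2092 [-101.9   10.5]
wrist blue [256. 196.] 2030 [ 21.7 -13. ]
wrist blue [372. 207.] 1909 [101.3 -10. ]
wrist bare [174. 230.] 1817 [-31.6 -45.8]
```

```bash
python3 -m handwheel '{"delta_pos":[[0,0.8,0.02],[0,0.8,0.02],[0,0.8,0.02],[0,0.8,0.02],[0,0.8,0.02],[0,0.8,0.02],[0,0.8,0],[0,0.8,0],[0,0.8,0],[0,0.8,0],[0,0.8,0],[0,0.8,0]],"angular":[[0,0,0],[0,0,0],[0,0,0],[0,0,0],[0,0,0],[0,0,0],[0,0,0],[0,0,0],[0,0,0],[0,0,0],[0,0,0],[0,0,0]]}'
python3 - <<'E'
from h import *
to((0+.137*20,136),97.8,.0505)
seen(['wrist'])
E
```

```text
time_s: 11.48
position: [0.6148, 0.0022, 0.051]
ee_rot: [-0.181, 1.571, -0.191]
contact_force: [-0.3, -0.6, -0.4]
opening: 0.014
t 11.48 pos tray [13.4 54.4] z 0.051 | shift now [0.05 8.23 0.07] turn x 0.002 | shift if turned first [0.05 8.23 0.06] gap 0.014 tilt [ 0. -0. -1.]
wrist blue [409.  18.] 153 [ 81.4 197.3]
wrist blue [478.   8.] 1037 [118.9 207.6]
wrist blue [430.  36.] 41 [ 96.7 189.8]
wrist blue [256. 196.] 2023 [ 9.8 80.4]
wrist blue [ 90. 265.] 1622 [-102.3   12.1]
wrist blue [374. 327.] 119 [115.2 -11.6]
```

```bash
python3 -m handwheel '{"delta_pos":[[0,0.8,0],[0,0.8,0],[0,0.8,0],[0,0.8,0],[0,0.8,0],[0,0.8,0],[0,0.8,0],[0,0.8,0],[0,0.8,0],[0,0.8,0],[0,0.3,0],[0,0,0]],"angular":[[0,0,0],[0,0,0],[0,0,0],[0,0,0],[0,0,0],[0,0,0],[0,0,0],[0,0,0],[0,0,0],[0,0,0],[0,0,0],[0,0,0]]}'
python3 - <<'E'
from h import *
to((101,-10),138,.0505)
seen(['wrist'])
E
```

```text
time_s: 12.53
position: [0.6155, 0.0861, 0.051]
ee_rot: [1.411, 1.57, 1.403]
contact_force: [-0.3, 0.6, -0.3]
opening: 0.0143
t 12.53 pos tray [  1.7 137.5] z 0.051 | shift now [  0.04 -15.99   7.78] turn x -0.698 | shift if turned first [  0.04 -17.24  -4.32] gap 0.0143 tilt [ 0.     0.001 -1.   ]
wrist blue [256. 177.] 641 [ -3.4 176.8]
wrist blue [108. 347.] 489 [-100.6   23.4]
wrist bare [256. 187.] 88 [ -2.4 170. ]
```

```bash
python3 -m handwheel '{"delta_pos":[[0,-2,0],[-2,-2,0],[-2,0,0],[0,0,0],[0,0,0],[0,0,0],[0,0,0],[0,0,0],[0,0,0],[0,0,0]],"angular":[[0,0,0],[0,0,0],[0,0,0],[-0.12,0,0],[-0.12,0,0],[-0.12,0,0],[-0.12,0,0],[-0.12,0,0],[-0.12,0,0],[0,0,0]]}'
python3 - <<'E'
from h import *
to((126,-31.5),139,.0505)
seen()
E
```

```text
time_s: 13.42
position: [0.6151, 0.0432, 0.0908]
ee_rot: [2.783, 1.57, -2.789]
contact_force: [0.0, 0.1, -0.4]
opening: 0.0142
t 13.42 pos tray [ 7.6 95. ] z 0.0908 | shift now [  4.03 -17.23  -1.85] turn x 0.004 | shift if turned first [  4.03 -17.24  -1.78] gap 0.0142 tilt [-0. -0. -1.]
wrist blue [309. 142.] 226 [ -9.2 165.1]
wrist blue [ 90. 179.] 1414 [-102.7   12.2]
wrist blue [415. 178.] 137 [ 70.6 212.5]
wrist blue [244. 342.] 426 [100.4  -0.8]
wrist bare [307. 150.] 33 [ -5.2 160.8]
wrist bare [109. 276.] 890 [-33.5 -44.4]
```

```bash
python3 -m handwheel '{"delta_pos":[[0,-2.2,-0.2],[0,-3,-0.4],[0,-3,-0.4],[0,-3,-0.4],[0,-3,-0.4],[0,-2,0],[0,-1,0],[0,0,0],[0,0,0]],"angular":[[0,0,0],[0,0,0],[0,0,0],[0,0,0],[0,0,0],[0,0,0],[0,0,0],[0,0,0],[0,0,0]]}'
python3 - <<'E'
from h import *
to((126,-31.5),139,.0505)
seen()
im=get_image('top')
for c,a in blobs(im,'blue'): print(c.round(),a,((ray(im,*c,.012)[:2]-O)@RT*1e3).round(1)) if 190<c[0]<240 and c[1]>165 else 0
E
```

```text
time_s: 14.27
position: [0.7133, -0.0978, 0.0906]
ee_rot: [2.193, 1.57, 2.9]
contact_force: [-0.6, 0.4, 0.0]
opening: 0.0142
t 14.27 pos tray [125.5 -30. ] z 0.0906 | shift now [ 4.01 -0.14 -0.08] turn x 0.0 | shift if turned first [ 4.01 -0.14 -0.08] gap 0.0142 tilt [-0.001  0.    -1.   ]
top blue [288. 166.] 116 [101.3 -10. ]
top blue [268. 235.] 127 [-101.4   12.3]
top bare [293. 213.] 130 [-30.7 -45.4]
wrist blue [505.   9.] 243 [125.2 200.7]
wrist blue [469.  43.] 54 [128.1 171. ]
wrist blue [253. 177.] 1409 [100.7 -10.2]
wrist bare [98. 75.] 1882 [-32.  -45.9]
```

```bash
python3 -m handwheel '{"delta_pos":[[2,-0.1,-0.1],[1.5,0,0],[0.5,0,0],[0,0,0],[0,0.6,0],[0,0.8,0],[0,0.8,0],[0,0.8,0],[0,0.8,0],[0,0.8,0],[0,0.8,0],[0,0.8,0]],"angular":[[0,0,0],[0,0,0],[0,0,0],[0,0,0],[0,0,0],[0,0,0],[0,0,0],[0,0,0],[0,0,0],[0,0,0],[0,0,0],[0,0,0]]}'
python3 - <<'E'
from h import *
to((3+.755*27,75-.656*27),139,.0505)
seen(['wrist'])
E
```

```text
time_s: 15.42
position: [0.6728, -0.0515, 0.0513]
ee_rot: [-0.925, 1.57, -0.215]
contact_force: [0.4, -0.7, -0.1]
opening: 0.0141
t 15.42 pos tray [78.7  9.8] z 0.0513 | shift now [ 0.08  7.29 -0.02] turn x 0.003 | shift if turned first [ 0.08  7.29 -0.04] gap 0.0141 tilt [ 0.001 -0.    -1.   ]
wrist blue [51. 18.] 2171 [-97.4   8. ]
wrist blue [366.   3.] 42 [ 13.7 148.2]
wrist blue [487.  52.] 99 [ 80.9 187.5]
wrist blue [256. 196.] 2025 [59.  27.1]
wrist bare [ 80. 165.] 2205 [-32. -46.]
```

```bash
python3 -m handwheel '{"delta_pos":[[0,0.8,0],[0,0.8,0],[0,0.8,0],[0,0.8,0],[0,0.8,0],[0,0.8,0],[0,0.8,0],[0,0.8,0],[0,0.8,0],[0,0,0],[0,-1.5,0],[0,-2,0]],"angular":[[0,0,0],[0,0,0],[0,0,0],[0,0,0],[0,0,0],[0,0,0],[0,0,0],[0,0,0],[0,0,0],[0,0,0],[0,0,0],[0,0,0]]}'
python3 -m handwheel '{"delta_pos":[[0,0,0],[0,0,0],[0,0,0],[0,0,0],[0,0,0],[0,0,0],[0,0,0],[0,0,0]],"angular":[[0.122,0,0],[0.122,0,0],[0.122,0,0],[0.122,0,0],[0.122,0,0],[0.122,0,0],[0.122,0,0],[0,0,0]]}'
python3 - <<'E'
from h import *
to((3,28),90,.0505)
seen()
E
```

```text
time_s: 16.47
position: [0.6485, -0.022, 0.0513]
ee_rot: [1.518, 1.569, 2.232]
contact_force: [0.6, 1.0, -0.5]
opening: 0.0144
time_s: 17.13
position: [0.6492, -0.024, 0.051]
ee_rot: [-1.046, 1.57, -1.193]
contact_force: [0.2, -0.1, 0.1]
opening: 0.0142
t 17.13 pos tray [51.2 33.6] z 0.051 | shift now [ 0.05 -0.55 -4.82] turn x 0.001 | shift if turned first [ 0.05 -0.56 -4.82] gap 0.0142 tilt [ 0.    -0.001 -1.   ]
top blue [250. 193.] 68 [ 3.8 81.8]
wrist blue [183.  31.] 483 [  8.4 158.7]
wrist blue [183. 172.] 2154 [ 3.4 75.9]
wrist blue [ 46. 256.] 1249 [-98.9  14.2]
wrist bare [186.  38.] 51 [  9.8 155.1]
wrist bare [135. 329.] 288 [-42.7 -49.3]
```

```bash
python3 -m handwheel '{"delta_pos":[[0,-0.5,-1.6],[0,0,-1.6],[0,0,-1.35],[0,0,0],[0,0,0]],"angular":[[-0.045,0,0],[0,0,0],[0,0,0],[0,0,0],[0,0,0]]}'
python3 - <<'E'
from h import *
to((1,134),92.5,.0505)
seen(['wrist'])
E
```

```text
time_s: 17.65
position: [0.6033, -0.0239, 0.0512]
ee_rot: [0.486, 1.57, 0.389]
contact_force: [-0.2, 0.4, 0.5]
opening: 0.014
t 17.65 pos tray [ 5.9 26.9] z 0.0512 | shift now [ 0.07 10.72  0.06] turn x 0.007 | shift if turned first [ 0.07 10.72 -0.02] gap 0.014 tilt [ 0.  0. -1.]
wrist blue [255.  20.] 499 [ -1.1 157.6]
wrist blue [255. 162.] 2214 [ 3.1 75.9]
wrist blue [102. 244.] 1738 [-102.2   12. ]
wrist bare [262.  28.] 52 [  2.9 154. ]
```

```bash
python3 -m handwheel '{"delta_pos":[[0,0.8,0],[0,0.8,0],[0,0.8,0],[0,0.8,0],[0,0.8,0],[0,0.8,0],[0,0.8,0],[0,0.8,0],[0,0.8,0],[0,0.8,0],[0,0.8,0],[0,0.8,0]],"angular":[[0,0,0],[0,0,0],[0,0,0],[0,0,0],[0,0,0],[0,0,0],[0,0,0],[0,0,0],[0,0,0],[0,0,0],[0,0,0],[0,0,0]]}'
python3 -m handwheel '{"delta_pos":[[0,0.8,0],[0,0.4,0],[0,0,0],[0,-2,0],[-2,-2,0],[-2,0,0],[0,0,0],[0,0,0]],"angular":[[0,0,0],[0,0,0],[0,0,0],[0,0,0],[0,0,0],[0,0,0],[0,0,0],[0,0,0]]}'
python3 - <<'E'
from h import *
to((-137,-18),33,.0505)
seen(['wrist'])
E
```

```text
time_s: 18.7
position: [0.6127, 0.0725, 0.051]
ee_rot: [-0.071, 1.571, -0.17]
contact_force: [-0.1, 0.5, 0.7]
opening: 0.0139
time_s: 19.37
position: [0.6108, 0.0436, 0.0919]
ee_rot: [0.26, 1.568, 0.16]
contact_force: [-0.5, 0.3, 0.5]
opening: 0.0136
t 19.37 pos tray [ 3.3 94.8] z 0.0919 | shift now [  4.09 -10.59 -14.56] turn x 1.043 | shift if turned first [  4.09 -17.92   1.82] gap 0.0136 tilt [ 0.002  0.    -1.   ]
wrist blue [371.  61.] 79 [ 81.8 215.8]
wrist blue [254.  92.] 789 [ -2.5 190.2]
wrist blue [261. 122.] 1040 [  4.1 169. ]
wrist blue [133. 283.] 285 [-105.2   21.4]
```

```bash
python3 -m handwheel '{"delta_pos":[[0,0,0],[0,0,0],[0,0,0],[0,0,0],[0,0,0],[0,0,0],[0,0,0],[0,0,0],[0,0,0],[0,0,0]],"angular":[[0.117,0,0],[0.117,0,0],[0.117,0,0],[0.117,0,0],[0.117,0,0],[0.117,0,0],[0.117,0,0],[0.117,0,0],[0.117,0,0],[0,0,0]]}'
python3 - <<'E'
from h import *
to((-129,-5),32.5,.0505)
print(read_state()['qpos'].round(2))
E
```

```text
time_s: 20.25
position: [0.6089, 0.0447, 0.0896]
ee_rot: [-1.669, 1.569, -2.823]
contact_force: [-0.2, 0.0, 0.1]
opening: 0.0139
t 20.25 pos tray [ 1.3 95.5] z 0.0896 | shift now [  3.95 -16.38   1.51] turn x -0.002 | shift if turned first [  3.95 -16.38   1.48] gap 0.0139 tilt [-0.002 -0.001 -1.   ]
[-0.19  0.7   0.12  1.73 -0.11  0.72 -1.17]
```

```bash
python3 -m handwheel '{"delta_pos":[[0,-2,0.3],[0,-3,0.3],[0,-3,0.3],[0,-3,0.3],[0,-3,0.3],[0,-2,0],[0,-0.4,0],[0,0,0],[0,0,0],[0,0,0]],"angular":[[0,0,0],[0,0,0],[0,0,0],[0,0,0],[0,0,0],[0,0,0],[0,0,0],[0,0,0],[0,0,0],[0,0,0]]}'
python3 - <<'E'
from h import *
to((-129,-5),32.5,.0505)
seen()
E
```

```text
time_s: 21.08
position: [0.468, -0.0356, 0.0909]
ee_rot: [1.349, 1.569, 0.199]
contact_force: [-0.9, 0.4, 0.8]
opening: 0.0141
t 21.08 pos tray [-126.2   -4.6] z 0.0909 | shift now [ 4.04 -0.26 -0.12] turn x 0.002 | shift if turned first [ 4.04 -0.26 -0.12] gap 0.0141 tilt [ 0.002  0.    -1.   ]
top blue [217. 191.] 158 [ -6. 172.]
wrist blue [255. 178.] 1385 [-101.6   11.8]
wrist bare [366. 143.] 1556 [-31.2 -46. ]
```

```bash
python3 -m handwheel '{"delta_pos":[[0,-0.3,-0.1],[2,0,0],[1.5,0,0],[0.5,0,0],[0,0,0],[0,0.6,0],[0,0.8,0],[0,0.8,0],[0,0.8,0],[0,0.8,0],[0,0.8,0],[0,0.8,0]],"angular":[[0,0,0],[0,0,0],[0,0,0],[0,0,0],[0,0,0],[0,0,0],[0,0,0],[0,0,0],[0,0,0],[0,0,0],[0,0,0],[0,0,0]]}'
python3 - <<'E'
from h import *
to((-3-.843*27,75-.537*27),32.5,.0505)
seen(['wrist'])
E
```

```text
time_s: 22.18
position: [0.5132, -0.0143, 0.0511]
ee_rot: [1.35, 1.571, 0.198]
contact_force: [-0.7, -0.3, 0.6]
opening: 0.0138
t 22.18 pos tray [-84.7  23. ] z 0.0511 | shift now [0.07 6.98 0.01] turn x -0.0 | shift if turned first [0.07 6.98 0.01] gap 0.0138 tilt [ 0.  0. -1.]
wrist blue [129.  11.] 1142 [ -9.3 156.5]
wrist blue [256. 196.] 2036 [-62.4  37.2]
wrist bare [382. 221.] 1842 [-31.  -46.1]
```

```bash
python3 -m handwheel '{"delta_pos":[[0,0.8,0],[0,0.8,0],[0,0.8,0],[0,0.8,0],[0,0.8,0],[0,0.8,0],[0,0.8,0],[0,0.8,0],[0,0.5,0],[0,0,0],[0,-1.5,0],[0,-2,0]],"angular":[[0,0,0],[0,0,0],[0,0,0],[0,0,0],[0,0,0],[0,0,0],[0,0,0],[0,0,0],[0,0,0],[0,0,0],[0,0,0],[0,0,0]]}'
python3 -m handwheel '{"delta_pos":[[0,0,0],[0,0,0],[0,0,0],[0,0,0],[0,0,0],[0,0,0],[0,0,0],[0,0,0],[0,0,0]],"angular":[[-0.122,0,0],[-0.122,0,0],[-0.122,0,0],[-0.122,0,0],[-0.122,0,0],[-0.122,0,0],[-0.122,0,0],[-0.122,0,0],[0,0,0]]}'
python3 - <<'E'
from h import *
to((-4,28),88,.0505)
seen(['wrist'])
E
```

```text
time_s: 23.23
position: [0.5443, -0.0004, 0.0509]
ee_rot: [1.313, 1.569, 0.163]
contact_force: [-1.5, -0.4, -0.5]
opening: 0.0141
time_s: 23.98
position: [0.5429, -0.0015, 0.051]
ee_rot: [2.962, 1.57, 2.789]
contact_force: [-0.3, 0.3, -0.1]
opening: 0.0144
t 23.98 pos tray [-57.1  40.1] z 0.051 | shift now [ 0.05 -1.08  5.34] turn x 0.009 | shift if turned first [ 0.05 -1.03  5.35] gap 0.0144 tilt [-0.  0. -1.]
wrist blue [332.  33.] 2365 [ -9.7 163.6]
wrist blue [334. 181.] 2138 [-4.4 75.6]
wrist bare [273. 334.] 145 [-45.5 -47.1]
```

```bash
python3 -m handwheel '{"delta_pos":[[0,-1.1,1.5],[0,0,1.8],[0,0,1.7],[0,0,0],[0,0,0]],"angular":[[0,0,0],[0,0,0],[0,0,0],[0.033,0,0],[0,0,0]]}'
python3 - <<'E'
from h import *
to((-1,134),86.6,.0505)
seen(['wrist'])
E
```

```text
time_s: 24.45
position: [0.5906, -0.0208, 0.0508]
ee_rot: [-2.501, 1.57, -2.715]
contact_force: [-0.5, -0.5, -0.5]
opening: 0.0141
t 24.45 pos tray [-7.2 28.1] z 0.0508 | shift now [ 0.02 10.61 -0.08] turn x -0.006 | shift if turned first [ 2.000e-02  1.061e+01 -1.000e-02] gap 0.0141 tilt [-0. -0. -1.]
wrist blue [239.   5.] 283 [ -7.3 166.7]
wrist blue [260.  24.] 1555 [  3.8 156.7]
wrist blue [256. 165.] 2203 [-3.9 75.2]
wrist bare [243. 328.] 313 [-22.3 -52. ]
```

```bash
python3 -m handwheel '{"delta_pos":[[0,0.8,0],[0,0.8,0],[0,0.8,0],[0,0.8,0],[0,0.8,0],[0,0.8,0],[0,0.8,0],[0,0.8,0],[0,0.8,0],[0,0.8,0],[0,0.8,0],[0,0.8,0]],"angular":[[0,0,0],[0,0,0],[0,0,0],[0,0,0],[0,0,0],[0,0,0],[0,0,0],[0,0,0],[0,0,0],[0,0,0],[0,0,0],[0,0,0]]}'
python3 -m handwheel '{"delta_pos":[[0,0.8,0],[0,0.3,0],[0,0,0],[0,-2,0],[-2,-2,0],[-3,0,0],[-3,-3,0],[-1,-3,0],[0,-3,0],[0,-3,0],[0,0,0],[0,0,0]],"angular":[[0,0,0],[0,0,0],[0,0,0],[0,0,0],[0,0,0],[0,0,0],[0,0,0],[0,0,0],[0,0,0],[0,0,0],[0,0,0],[0,0,0]]}'
python3 - <<'E'
from h import *
seen()
im=get_image('top');w=get_image('wrist')
cv2.imwrite('pics/fin.png',np.hstack([cv2.resize(im['pixels'][130:280,190:360],(400,353)),cv2.resize(w['pixels'],(400,353),interpolation=cv2.INTER_AREA)]))
E
```

```text
time_s: 25.5
position: [0.6108, 0.074, 0.051]
ee_rot: [0.049, 1.571, -0.16]
contact_force: [0.6, -0.5, 0.1]
opening: 0.0142
time_s: 26.5
position: [0.5791, -0.075, 0.1406]
ee_rot: [-1.578, 1.57, -1.792]
contact_force: [-0.3, -0.2, 0.1]
opening: 0.014
top blue [217. 190.] 149 [ -5.7 172.9]
wrist blue [254.   1.] 81 [ -1.4 148. ]
wrist bare [237. 213.] 575 [-31.1 -41.9]
```

View pics/fin.png

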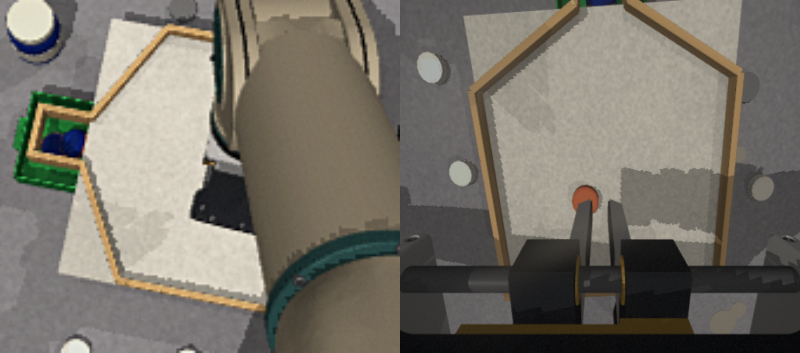

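The tray now holds only the bare disc, and blue discs show in the bin at about (60,140). There is some red near the gate edge, so I'll check closer whether any disc is hung up.

```bash
python3 -m handwheel '{"delta_pos":[[-3,0,0],[-2,0,0],[0,3,0],[0,3,0],[0,3,0],[0,2,0],[0,0,0],[0,0,0]],"angular":[[0,0,0],[0,0,0],[0,0,0],[0,0,0],[0,0,0],[0,0,0],[0,0,0],[0,0,0]]}'
python3 - <<'E'
from h import *
to((0,150),90,.15)
w=get_image('wrist');s=get_image('scene');t=get_image('top')
def crop(im):
    u,v=proj(im,[*(RT@[0,.175]+O),.03]).astype(int);print(u,v)
    u=max(u,0);v=max(v,0);return cv2.resize(im['pixels'][max(0,v-30):v+30,max(0,u-30):u+30],(260,260),interpolation=cv2.INTER_CUBIC)
u,v=proj(w,[*(RT@[0,.175]+O),.03]).astype(int);print(u,v)
cw=cv2.resize(w['pixels'][max(0,v-60):v+60,u-60:u+60],(260,260),interpolation=cv2.INTER_CUBIC)
cv2.imwrite('pics/bin.png',np.hstack([cw,crop(s),crop(t)]))
E
```

```text
time_s: 27.37
position: [0.6025, 0.0386, 0.1902]
ee_rot: [2.243, 1.57, 2.039]
contact_force: [0.0, -1.6, 0.5]
opening: 0.0141
t 27.37 pos tray [-4.2 88.6] z 0.1902 | shift now [4.03 6.15 0.08] turn x -0.056 | shift if turned first [4.03 6.14 0.42] gap 0.0141 tilt [-0.     0.001 -1.   ]
255 109
288 183
218 191
```

View pics/bin.png

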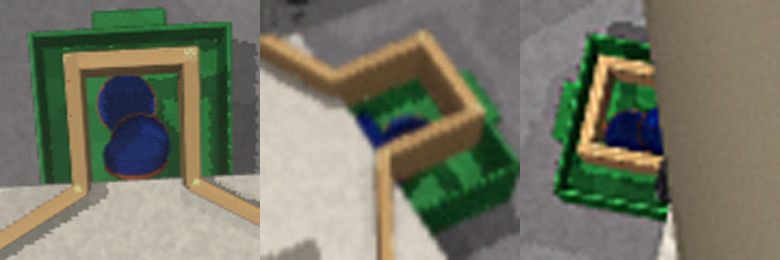

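Run:
```python
from h import *
im=get_image('wrist');print(im['intrinsics'][0,0],(-im['R'].T@im['t']).round(4),im['R'][2].round(3))
for n in ('spot_in','pinpoint'):
  for d in globals()[n]('blue_a','wrist'):
    c=np.array(d['centre']);print(n,round(d['score'],2),((c[:2]-O)@RT*1e3).round(1),c[2].round(3))
# blue + edge stretch
u,v=proj(im,[*(RT@[0,.175]+O),.03]).astype(int)
c=im['pixels'][v-40:v+50,u-40:u+40]
c=cv2.resize(c,None,fx=6.6,fy=6.6,interpolation=cv2.INTER_CUBIC)
c=np.uint8(255*(c/255.)**.5)
for y in (150,):
  for z,col in ((.060,(255,255,255)),(.013,(0,255,255))):
    a,b=[(proj(im,[*(RT@(np.array([x,y])/1e3)+O),z])-[u-40,v-40])*6.6 for x in (-25,25)]
    cv2.line(c,tuple(int(q) for q in a),tuple(int(q) for q in b),col,1)
cv2.imwrite('pics/bin2.png',c)
```

```text
269.3024231727637 [0.6188 0.1104 0.3822] [-0.056 -0.26  -0.964]
spot_in 0.74 [247.6 -64. ] 0.01
spot_in 0.72 [210.8  68. ] 0.009
spot_in 0.7 [  3.1 177.8] 0.024
spot_in 0.7 [ -1.6 194.3] 0.014
spot_in 0.69 [-229.9  -20.5] 0.011
spot_in 0.66 [  0.5 161.4] 0.045
spot_in 0.61 [-242.1  117.8] 0.014
spot_in 0.32 [  9.5 201.2] 0.004
pinpoint 0.94 [ -3.  192.6] 0.006
pinpoint 0.94 [  1.  160.4] 0.035
pinpoint 0.89 [-234.8  -18.7] 0.005
pinpoint 0.87 [208.1  66.3] 0.006
pinpoint 0.82 [247.8 -67.6] 0.003
pinpoint 0.7 [  1.4 166.4] 0.018
pinpoint 0.6 [-242.8  116.1] 0.011
pinpoint 0.49 [125.  241.9] -0.001
pinpoint 0.45 [ 0.7 -0.9] 0.008
```

View pics/bin2.png

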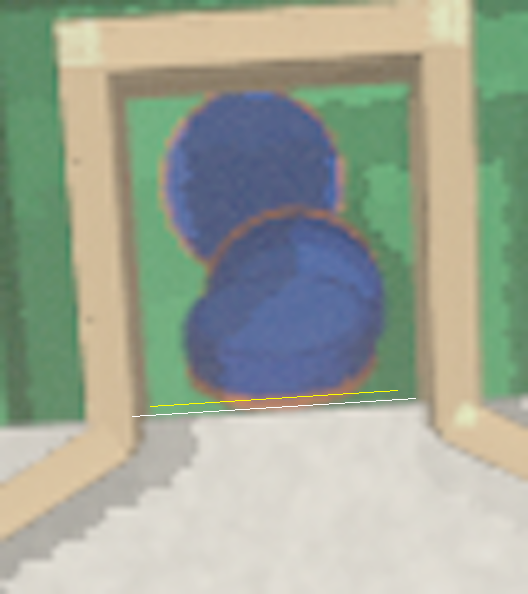

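All three discs are visible. One is flat at about (255,170), one lies on it, and the third is on top at about (285,330), all below the tray floor edge. Last, I'll check the bare disc, mugs and jar.

Run:
```python
from h import *
seen(['scene'])
get_image('top')
for n,c in (('mug_a','top'),('glaze_jar','top')):
  print(n,[(np.round(d['centre'],3).tolist(),round(d['score'],2)) for d in pinpoint(n,c)[:3]])
im=get_image('wrist')
for d in pinpoint('blue_a','wrist'):
  c=np.array(d['centre']);p=((c[:2]-O)@RT*1e3).round(1)
  if abs(p[0])<60 and p[1]>140: print(d['score'],p,c[2].round(3))
s=read_state();print(s['time_s'],s['contact_force'])
```

```text
scene blue [287. 182.] 48 [ 13.5 157.8]
scene blue [338. 216.] 156 [150.9 215.3]
scene bare [203. 202.] 146 [-29.1 -49. ]
mug_a [([0.594, -0.313, 0.002], 0.81), ([0.603, 0.31, 0.003], 0.57)]
glaze_jar [([0.756, 0.168, 0.0], 0.8)]
0.88 [  0.4 164.4] 0.033
0.74 [  2.7 164.7] 0.019
0.65 [  0.4 191.7] 0.008
27.9667 [0.49351379 0.44430782 0.31833378]
```

```bash
python3 -c "
from workcell import ticket
print(ticket.finish_job())"
```

```text
the job is handed in; nothing more can be done
None
```

All three blue discs were pushed through the gate, one at a time, and are in the green bin. I handed the job in at about 28 s. The hand-in reports no verdict.

**First attempt on b:** The first push passed over the disc without moving it, because the narrowed fingertips end about 12 mm short of the TCP instead of 25 mm beyond it. I found the real tip height by lowering slowly until the fingers touched the tray floor with about 17 N, then repeated the push.

**Last checks:**
- **Discs in the bin:** The wrist camera shows all three, with centre heights of about 8, 19 and 33 mm, all below the 60 mm tray floor. They are stacked, and the top one looks slightly tilted.
- **Bare disc:** It was never touched. The wrist camera, the last time it had the disc fully in view, put it within 1 mm of its starting place. The final scene-camera reading was about 4 mm off; I put that down to the scene camera's slanted view of the disc's side.
- **Mugs and jar:** They were within about 3 mm of their first readings, which is inside the measuring error.

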